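# Fetch the pliers from behind the bottle and ring box

### The arm

A 7-joint arm with a two-finger parallel gripper is mounted at the origin on a cart in front of the work surface, level with it; the furniture and walls round the work are solid. World frame = base frame: x ahead of the robot, y to its left, z up, the work surface at z = 0. Lengths are in m, angles in rad, forces in N, time in s.
With the tool pointing down it reaches from about 0.4 to 0.85 m from the base axis. Payload 10.4 kg.
Tool frame: the origin (TCP) lies at the very end of the fingers, on their centre line; the grasp point (between the pads) lies 19 mm behind it; z points along the fingers, y is the line along which they close (so a half turn about z gives the same grasp; the last joint's range is limited). The gripper opens to 87 mm and grips with 3 to 60 N. Pads are 19 mm wide; open, the fingers measure 117 mm over their backs; the gripper's body (75 mm by 190 mm) begins 51 mm behind the grasp point.
Start: joints at [-1.162, 0.332, -0.065, 1.46, 0.022, 1.35, -0.088], TCP at [0.262, 0.568, 0.223] pointing down, gripper open.
Joint ranges: [-2.6, 2.6], [-0.5, 2.12], [-1.47, 1.34], [0.16, 2.42], [-1.27, 4.41], [0.06, 2.06], [-2.6, 2.6]. Speed limits (rad/s): [2.22, 2.22, 2.79, 2.79, 3.14, 3.14, 3.14].

### API

Orientations are given as a unit quaternion [x, y, z, w].
In Python, from bench import r gives the robot as it stands.
- The arm moves only by the tool jog_arm, called as name(argument=value, ...) on one line, values as JSON. Schema: {"type":"object","properties":{"increments":{"type":"object","properties":{"x":{"type":"array","items":{"type":"number"},"minItems":1,"maxItems":12},"y":{"type":"array","items":{"type":"number"},"minItems":1,"maxItems":12},"z":{"type":"array","items":{"type":"number"},"minItems":1,"maxItems":12},"twist":{"type":"array","items":{"type":"number"},"minItems":1,"maxItems":12},"jaw":{"type":"array","items":{"type":"number"},"minItems":1,"maxItems":12}},"additionalProperties":false,"required":["x","y","z","twist","jaw"]},"force":{"type":"number"},"only":{"type":"string"},"quiet":{"type":"boolean"},"lines":{"type":"string"}},"required":["increments"],"additionalProperties":false}. increments is an object with one list for each field, all of the same length, 1 to 12, a row being the entries at one place: x, y, z (the shift in a scale on which 1.0 is 0.6 m), twist (a turn about the tool's z in shares of 2 pi rad (1.0 is 2 pi rad)), jaw (the finger opening in m); each row is the pose to reach, as a shift and turn from the pose commanded when the call began, along the tool's axes at that moment; what a row does not reach only later rows make up. A row lasts 1/10 s, in which the tool goes at most 0.05 m and 0.15 rad, less where a joint would pass 70% of its speed; a pose out of reach is approached as far as the arm can. The fingers move at their own pace and stop on an object; force is the grip in N (left out, the last holds). Time passes only in rows, so rows that do not move let the fingers close. The tool returns the time, the measured TCP pose, the force, the opening and the grip force at its end. only (a regular expression) keeps the lines of the reply that match it, lines (a string "A,B") keeps lines A to B, and quiet returns only ok. A shift or turn number past 1, either way, is cut back to 1. Input that does not fit is refused with a message, and nothing moves.
- r.read_state(): the state, without advancing time (a new reading comes with each control period).
- r.camera(name): name is "scene" or "side" or "wrist"; returns a dict with "img" (420x560x3 uint8, red, green, blue), "fx", "fy", "cx", "cy" (pixels), "k1" (the pictures are not rectified: a ray, as slopes to the right and down, at radius r is drawn at 1 + k1 r^2 times it, then the intrinsics apply), "pose" (4x4, takes a point from camera to world coordinates). Camera axes: x right, y down, z forward; pixel columns grow to the right and rows downward; lengths in m; the calibration is good to about 2 mm. A picture is of the moment at which its call begins. There is no depth.
- r.close_job(): hands the job in; it is judged then, once.
Trained networks look in the newest picture that a camera, given by its name, has taken for a name from the list of things; names that differ only in an ending like _2 or _b are one class to them, and where a whole thing is asked for, a point or a joint stands for the part that bears it (a point fixed in the world has none). Each returns a list of dicts, best first, with "p" (0 to 1); they miss things now and then, are a little off and sometimes report something else, mostly with a low value. They report only what shows in the picture. A call takes as long as a camera call. They do not tell look-alikes from the thing itself.
- r.recognise(camera, label): "position" ([column, row] as shares, 0 to 1, of the picture: columns of its width, rows of its height, amid what is visible of it).
- r.regions_of(camera, label): "pixels" (420x560 bool, what is visible of it) and "position" ([column, row] as shares, 0 to 1, of the picture: columns of its width, rows of its height, amid what is visible of it).
The state is a dict: "time": time; "joint_positions": joint angles; "joint_vel": joint speeds; "joint_torque": joint torques, N m; "ee_pos": TCP position; "eef_rot": TCP orientation; "ft_force": force on the tool from outside, world axes, zero at the start; "torque": the same for the moment, N m; "width": finger opening in m; "grip_force": force on a finger pad.
Only numpy, scipy, OpenCV 4.12 (cv2) and the standard library are available. Lean on these libraries where they do the work, as an engineer would, in place of code of your own. Each camera call takes 0.05 s, during which the arm holds its last target. There are 200 camera calls.

### The job

The long-nose pliers lie at the back of the bench board, closed in by the glue bottle and the brown ring box. Stand both of those aside on the cork mat, lay the pliers flat and lengthwise in the middle of the wood-rimmed tool tray, and only then put the bottle and the box back on the board, each upright on the very spot where it stood, the box square to the board as before. Leave the bead dish and the tape roll where they are.

Things in the scene. Friction and masses are not known exactly. Their poses are not given: they have to be found in the camera images.
- pliers: long-nose pliers, navy-and-green handles, rigid, lying flat, 44 x 137 x 11 mm (x, y, z). Origin under the middle of the outline, z up; nose to their -y; handles from y = 0 to +68 mm, up to 44 mm wide over their outsides; rivet at y = -22 mm, 18 mm wide. At the start on the bench board along its y (handles to its left), 20 mm behind its middle. About 85 g.
- glue_bottle: small white adhesive bottle with a red-brown cone cap, standing: round body 29 mm in diameter to 57 mm height, cone above it to 88 mm. Origin at the centre of its underside, z up. On one of two spots at the front of the bench board (about 36 mm in front of its middle, 39 mm to its left or right). About 46 g.
- ring_box: reddish-brown closed ring box, 54 x 56 x 45 mm (x, y, z), lid fixed shut. Origin about 1 mm from the centre of its underside, z up, sides along its x and y. On the other front spot of the bench board. About 90 g.
- bench_board: bench board, fixed: pale wooden board 170 x 220 x 12 mm (x, y, z), a dark rail along its back edge (10 mm thick, 26 mm high from the worktop, at x = +80 mm). Origin at the centre of its underside; x points from its front to its back, y to its left; the top is 12 mm above the origin.
- cork_mat: cork mat, fixed: plain flat slab 200 x 130 x 10 mm (x, y, z), on the left or right of the board. Origin at the centre of its underside, top 10 mm above it. The side area.
- tool_tray: tool tray, fixed: open tray with a dark wooden rim, 200 x 130 x 20 mm (x, y, z) outside, walls 6 mm, grey lining, on the other side of the board. Origin at the centre of its underside; inner floor 10 mm above the origin, inside 188 x 118 mm; its long way is its x.
- beads_dish: silver scalloped dish with gold beads, 101 mm across, 20 mm high; bystander to the right of the board, loose. Origin at the centre of its underside.
- tape_roll: roll of masking tape lying flat, 62 mm across, 18 mm high; bystander to the left of the board, loose. Origin at the centre of its underside.
There are look-alikes about, which are no part of the job. Of the things that look like the glue_bottle, the smaller one is meant.

How it is judged:
By the outcome, as a careful person would: the job done as asked, in the order asked, and still so for the second after the job is handed in, with the robot touching nothing.
It also fails if it takes over 109 s, if anything falls off the work surface, if the arm or the gripper's body presses on something with over 40 N, if the wrist force passes 120 N, or if a joint passes its speed limit or range.

## Working session

There is one attempt and no reset: what is moved stays moved. The work goes in short steps, Python scripts to look and compute and a tool call to move; the robot and the scene stay as the last step left them, time stands still between calls to the robot, and variables do not carry over. Pictures are saved under pics/ and viewed, at most 14 in all, crops included, and the job is handed in when it is done.

```bash
ls; mkdir -p pics; python3 - <<'E'
from bench import r
import cv2,numpy as np
s=r.read_state(); print({k:np.round(v,3) for k,v in s.items()})
for n in ["scene","side","wrist"]:
    c=r.camera(n); cv2.imwrite(f"pics/{n}0.png",c["img"][:,:,::-1]); print(n,c["fx"],c["fy"],c["cx"],c["cy"],c["k1"]);print(np.round(c["pose"],3).tolist())
    for l in ["pliers","glue_bottle","ring_box","bench_board","cork_mat","tool_tray","beads_dish","tape_roll"]:
        print(l,[(np.round(np.array(d["position"])*[560,420]).tolist(),round(d["p"],2)) for d in r.recognise(n,l)])
E
```

```text
pics
{'time': np.float64(0.0), 'joint_positions': array([-1.162,  0.333, -0.065,  1.461,  0.022,  1.35 , -0.088]), 'joint_vel': array([ 0.   , -0.001,  0.   , -0.001, -0.   , -0.   ,  0.001]), 'joint_torque': array([-1.0000e-03, -6.2327e+01,  2.4000e-02, -3.8990e+01, -6.1000e-02,
        4.0000e-02,  0.0000e+00]), 'ee_pos': array([0.261, 0.567, 0.222]), 'eef_rot': array([ 0.214,  0.977, -0.001, -0.   ]), 'ft_force': array([-0.91 , -0.172, -0.914]), 'torque': array([ 0.037, -0.016,  0.081]), 'grip_force': np.float64(0.0), 'width': np.float64(0.087)}
scene 522.6358183875573 522.6358183875573 283.19656109359454 205.90756585987336 -0.1111071104890769
[[0.799, -0.329, 0.504, -0.189], [-0.602, -0.418, 0.68, -0.97], [-0.013, -0.847, -0.532, 0.801], [0.0, 0.0, 0.0, 1.0]]
pliers [([311.0, 221.0], 0.58)]
glue_bottle [([299.0, 214.0], 0.69), ([256.0, 226.0], 0.57)]
ring_box [([278.0, 207.0], 0.92)]
bench_board [([310.0, 224.0], 0.84), ([298.0, 215.0], 0.42)]
cork_mat [([332.0, 293.0], 0.84)]
tool_tray [([201.0, 186.0], 0.8)]
beads_dish [([370.0, 245.0], 0.81), ([261.0, 181.0], 0.18)]
tape_roll 
[... 210 characters left out ...]
, 0.62], [0.0, 0.0, 0.0, 1.0]]
pliers [([293.0, 218.0], 0.82)]
glue_bottle [([276.0, 217.0], 0.81), ([226.0, 212.0], 0.8)]
ring_box [([265.0, 203.0], 0.88)]
bench_board [([296.0, 231.0], 0.82)]
cork_mat [([224.0, 317.0], 0.58)]
tool_tray [([233.0, 160.0], 0.66), ([225.0, 318.0], 0.48)]
beads_dish [([318.0, 283.0], 0.68)]
tape_roll [([290.0, 174.0], 0.58)]
wrist 302.84562944510446 302.84562944510446 278.3988522506132 207.67556289137835 -0.009718446598724355
[[0.418, 0.875, 0.243, 0.194], [0.908, -0.403, -0.111, 0.597], [0.0, 0.267, -0.964, 0.384], [0.0, 0.0, 0.0, 1.0]]
pliers []
glue_bottle []
ring_box []
bench_board []
cork_mat []
tool_tray [([180.0, 331.0], 0.84)]
beads_dish []
tape_roll []
```

```bash
python3 - <<'E'
import cv2,numpy as np
a=cv2.imread("pics/scene0.png")[110:370,120:460]; b=cv2.imread("pics/side0.png")[110:370,140:420]
cv2.imwrite("pics/a1.png",cv2.resize(a,None,fx=2.3,fy=2.3,interpolation=cv2.INTER_CUBIC))
cv2.imwrite("pics/b1.png",cv2.resize(b,None,fx=2.3,fy=2.3,interpolation=cv2.INTER_CUBIC))
E
```

```text
(no output)
```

View pics/a1.png

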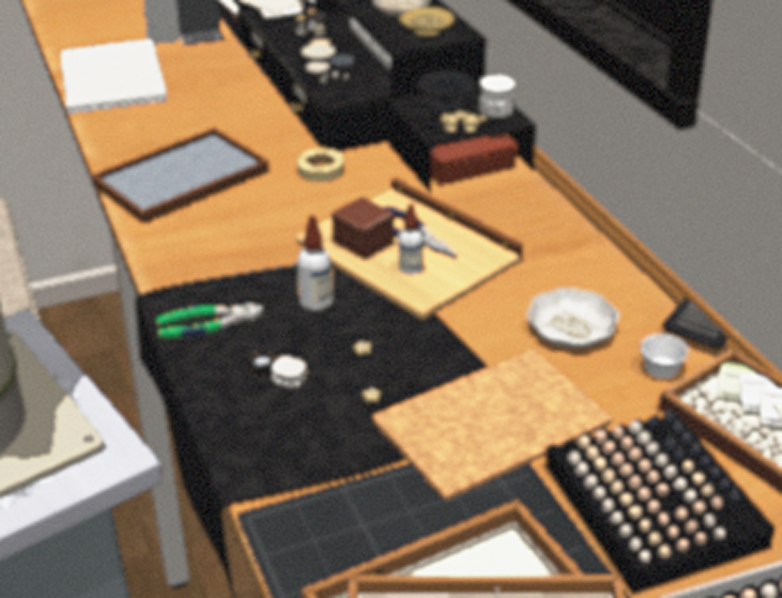

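View pics/b1.png

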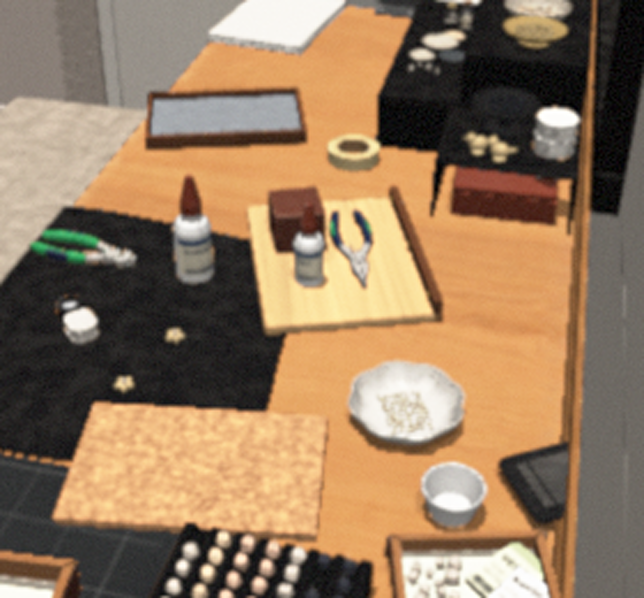

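Candidates, as scene-picture pixels:
- **Bottles:** the small one on the board at (299,214), and a taller look-alike on the black cloth at (256,226). I choose the one on the board, because it is smaller.
- **Pliers:** the navy-green pair on the board at (311,221), and a bright-green pair on the cloth at about (211,248). I choose the pair on the board.
- **Box:** the brown cube at (278,207). The red-brown long block at (325,178) is not it.
- **Side areas:** the mat is on the right at (332,293) and the tray on the left at (201,186).

Next I fit poses by matching silhouettes.

```bash
cat > h.py <<'E'
from bench import r
import cv2,numpy as np
from scipy.optimize import minimize
from scipy.spatial.transform import Rotation as R
def proj(c,P):
    T=np.linalg.inv(c["pose"]); q=P@T[:3,:3].T+T[:3,3]; s=q[:,:2]/q[:,2:]
    s=s*(1+c["k1"]*(s**2).sum(1,keepdims=True)); return s*[c["fx"],c["fy"]]+[c["cx"],c["cy"]]
def ray(c,uv,z):
    d=(np.array(uv,float)-[c["cx"],c["cy"]])/[c["fx"],c["fy"]]; s=d.copy()
    for _ in range(10): s=d/(1+c["k1"]*(s**2).sum(-1,keepdims=True))
    v=np.append(s,1)@c["pose"][:3,:3].T; o=c["pose"][:3,3]; return o+v*(z-o[2])/v[2]
def box(x,y,z,cx=0,cy=0,z0=0): return np.array([[cx+a*x/2,cy+b*y/2,z0+e*z] for a in(-1,1) for b in(-1,1) for e in(0,1)])
def ring(d,z): t=np.linspace(0,2*np.pi,32); return np.c_[d/2*np.cos(t),d/2*np.sin(t),0*t+z]
M=dict(bench_board=[box(.17,.22,.012),box(.01,.22,.026,.08)],cork_mat=[box(.2,.13,.01)],tool_tray=[box(.2,.13,.02)],
 ring_box=[box(.054,.056,.045)],glue_bottle=[np.r_[ring(.029,0),ring(.029,.057)],np.r_[ring(.014,.057),[[0,0,.088]]]],
 beads_dish=[np.r_[ring(.06,0),ring(.101,.02)]],tape_roll=[np.r_[ring(.062,0),ring(.062,.018)]])
def at(P,p,z): a=p[2]; return P@np.array([[np.cos(a),-np.sin(a),0],[np.sin(a),np.cos(a),0],[0,0,1]]).T+[p[0],p[1],z]
def draw(c,label,p,z):
    m=np.zeros((1680,2240),np.uint8)
    for P in M[label]:
        u=cv2.convexHull(((proj(c,at(P,p,z))+.5)*4-.5).astype(np.float32)); cv2.fillConvexPoly(m,np.round(u*16).astype(np.int32),1,shift=4)
    return cv2.resize(m.astype(np.float32),(560,420),interpolation=cv2.INTER_AREA)
def fit(views,label,p0,z,yaw=True):
    "views: list of (cam, mask, ignore)"
    def cost(p):
        p=np.array(p); p=p if yaw else np.r_[p,p0[2]]
        return sum((np.abs(draw(c,label,p,z)-m)*~ig).sum()/max(m.sum(),1) for c,m,ig in views)
    n=3 if yaw else 2; s=np.array(p0[:n],float); best=None
    for k in (.02,.005):
        sim=np.vstack([s]+[s+np.eye(n)[i]*[k,k,k*8][i] for i in range(n)])
        best=minimize(cost,s,method="Nelder-Mead",options=dict(initial_simplex=sim,xatol=1e-4,fatol=1e-4)); s=best.x
    return s,best.fun
E
python3 - <<'E'
from h import *
L=["bench_board","cork_mat","tool_tray","ring_box","glue_bottle","beads_dish","tape_roll","pliers"]
cs={}; ms={}
for n in("scene","side"):
    cs[n]=r.camera(n)
    for l in L:
        d=r.regions_of(n,l)
        ms[n,l]=d; print(n,l,[(np.round(np.array(x["position"])*[560,420]).tolist(),round(x["p"],2),int(x["pixels"].sum())) for x in d])
np.save("v0.npy",np.array([cs,ms],dtype=object),allow_pickle=True)
E
```

```text
scene bench_board [([310.0, 223.0], 0.76, 2134)]
scene cork_mat [([332.0, 289.0], 0.78, 3580)]
scene tool_tray [([200.0, 185.0], 0.85, 1705)]
scene ring_box [([279.0, 207.0], 0.97, 548)]
scene glue_bottle [([296.0, 214.0], 0.8, 235), ([258.0, 230.0], 0.67, 454)]
scene beads_dish [([366.0, 246.0], 0.89, 807), ([335.0, 294.0], 0.24, 3553)]
scene tape_roll [([258.0, 183.0], 0.59, 243)]
scene pliers []
side bench_board [([296.0, 231.0], 0.65, 3034)]
side cork_mat [([225.0, 316.0], 0.86, 5791)]
side tool_tray [([231.0, 161.0], 0.96, 1737)]
side ring_box [([265.0, 201.0], 0.87, 483)]
side glue_bottle [([276.0, 216.0], 0.85, 347), ([225.0, 211.0], 0.62, 619)]
side beads_dish [([317.0, 283.0], 0.97, 1420)]
side tape_roll [([290.0, 175.0], 0.5, 322)]
side pliers [([297.0, 215.0], 0.81, 274)]
```

```bash
python3 - <<'E'
from h import *
cs,ms=np.load("v0.npy",allow_pickle=True)
def msk(n,l): return ms[n,l][0]["pixels"]
def views(l,occ,cams=("scene","side")):
    out=[]
    for n in cams:
        m=msk(n,l); ig=np.zeros_like(m)
        for o in occ: 
            for d in ms[n,o][:2]: ig|=cv2.dilate(d["pixels"].astype(np.uint8),np.ones((3,3)))>0
        out.append((cs[n],m.astype(np.float32),ig&~m))
    return out
c=cs["side"]
for l,z,occ,yaw in [("bench_board",0,["ring_box","glue_bottle","pliers"],1),("cork_mat",0,[],1),("tool_tray",0,[],1),("ring_box",.012,["glue_bottle"],1),("glue_bottle",.012,[],0),("beads_dish",0,[],0),("tape_roll",0,[],0)]:
    u=np.array(ms["side",l][0]["position"])*[560,420]; p0=np.r_[ray(c,u,z+.01)[:2],0]
    for cams in (("scene","side"),("scene",),("side",)):
        s,f=fit(views(l,occ,cams),l,p0,z,bool(yaw)); print(l,cams,np.round(s,4),round(f,3))
E
```

```text
bench_board ('scene', 'side') [ 0.5617 -0.0186  0.1005] 0.191
bench_board ('scene',) [ 0.5619 -0.0202  0.1082] 0.108
bench_board ('side',) [ 0.5619 -0.0149  0.0941] 0.058
cork_mat ('scene', 'side') [ 0.4356 -0.3141 -0.0958] 0.115
cork_mat ('scene',) [ 0.4347 -0.3168 -0.1019] 0.051
cork_mat ('side',) [ 0.436  -0.3129 -0.0985] 0.044
tool_tray ('scene', 'side') [0.4307 0.3038 0.0626] 0.139
tool_tray ('scene',) [0.4319 0.301  0.0625] 0.072
tool_tray ('side',) [0.4304 0.3067 0.0764] 0.051
ring_box ('scene', 'side') [0.5198 0.0127 0.0878] 0.251
ring_box ('scene',) [0.5147 0.0103 0.253 ] 0.135
ring_box ('side',) [0.5199 0.0166 0.094 ] 0.053
glue_bottle ('scene', 'side') [ 0.5313 -0.0632] 0.474
glue_bottle ('scene',) [ 0.5321 -0.0621] 0.207
glue_bottle ('side',) [ 0.5309 -0.0546] 0.157
beads_dish ('scene', 'side') [ 0.6071 -0.2529] 0.193
beads_dish ('scene',) [ 0.6043 -0.2565] 0.074
beads_dish ('side',) [ 0.6093 -0.2512] 0.047
tape_roll ('scene', 'side') [0.5907 0.2074] 0.273
tape_roll ('scene',) [0.5913 0.2041] 0.086
tape_roll ('side',) [0.591 0.213] 0.055
```

```bash
cat > g.py <<'E'
import sys
from h import *
def rel(x,y,z,psi):
    s=r.read_state(); T=R.from_quat(s["eef_rot"]).as_matrix(); d=T.T@(np.array([x,y,z])-s["ee_pos"])
    a=np.arctan2(T[1,1],T[0,1]); t=-(psi-a); t=(t+np.pi)%(2*np.pi)-np.pi
    print("now",np.round(s["ee_pos"],4),"psi",round(a,3),"tilt",np.round(T[:,2],3),"t",round(s["time"],2),"f",np.round(s["ft_force"],1),"j7",round(s["joint_positions"][6],2)); print("REL",np.round(d,4),"turn",round(t,3))
if __name__=="__main__": rel(*map(float,sys.argv[1:5]))
E
python3 g.py 0.53 0.0 0.25 0.1
```

```text
now [0.2615 0.5677 0.2225] psi 1.139 tilt [-0.  0. -1.] t 2.25 f [ 0.4 -1.4 -0.4] j7 -0.09
REL [-0.4814 -0.4032 -0.0275] turn 1.039
```

Careful with the scale: shifts go in shares of 0.6 m and turns go in shares of 2 pi rad. That gives: -0.48 m is -0.8, -0.4 m is -0.6667, 1.04 rad is 0.1655.

jog_arm(increments={"x":[-0.8, -0.8, -0.8, -0.8, -0.8, -0.8, -0.8, -0.8, -0.8, -0.8, -0.8, -0.8], "y":[-0.6667, -0.6667, -0.6667, -0.6667, -0.6667, -0.6667, -0.6667, -0.6667, -0.6667, -0.6667, -0.6667, -0.6667], "z":[-0.05, -0.05, -0.05, -0.05, -0.05, -0.05, -0.05, -0.05, -0.05, -0.05, -0.05, -0.05], "twist":[0.1655, 0.1655, 0.1655, 0.1655, 0.1655, 0.1655, 0.1655, 0.1655, 0.1655, 0.1655, 0.1655, 0.1655], "jaw":[0.06, 0.06, 0.06, 0.06, 0.06, 0.06, 0.06, 0.06, 0.06, 0.06, 0.06, 0.06]})

```text
time: 3.45
ee_pos: [0.5197, 0.0246, 0.2518]
eef_rot: [0.671, 0.741, 0.001, 0.0]
ft_force: [1.5, 0.4, -0.2]
width: 0.0597
grip_force: 0.0
```

```bash
python3 g.py 0.53 0 0.25 0.1
```

```text
now [0.5197 0.0246 0.2518] psi 0.099 tilt [ 0.001  0.001 -1.   ] t 3.45 f [ 1.5  0.4 -0.2] j7 0.0
REL [-0.0255  0.0078  0.0018] turn -0.001
```

To row units: -0.01 m is -0.0167.

jog_arm(increments={"x":[-0.0167, -0.0167, -0.0167], "y":[0, 0, 0], "z":[0, 0, 0], "twist":[0, 0, 0], "jaw":[0.06, 0.06, 0.06]}, lines="1,2")

```text
time: 3.75
ee_pos: [0.5198, 0.018, 0.2512]
```

```bash
cat > w.py <<'E'
import sys
from h import *
c=r.camera("wrist"); cv2.imwrite(sys.argv[1],c["img"][:,:,::-1]); ms={}
for l in sys.argv[2:]:
    ms[l]=r.regions_of("wrist",l); print(l,[(np.round(np.array(x["position"])*[560,420]).tolist(),round(x["p"],2),int(x["pixels"].sum())) for x in ms[l]])
np.save("vw.npy",np.array([c,ms],dtype=object),allow_pickle=True)
E
python3 w.py pics/w1.png bench_board ring_box glue_bottle pliers; python3 g.py 0.53 0 0.25 0.1
```

```text
bench_board [([312.0, 192.0], 0.63, 12708)]
ring_box [([279.0, 186.0], 0.72, 2084)]
glue_bottle [([193.0, 220.0], 0.8, 1272), ([281.0, 246.0], 0.65, 687)]
pliers [([315.0, 198.0], 0.8, 1380)]
now [0.5199 0.0179 0.2513] psi 0.101 tilt [-0.  0. -1.] t 4.0 f [ 1.1 -0.1  0.7] j7 0.02
REL [-0.0188  0.0082  0.0013] turn 0.001
```

View pics/w1.png

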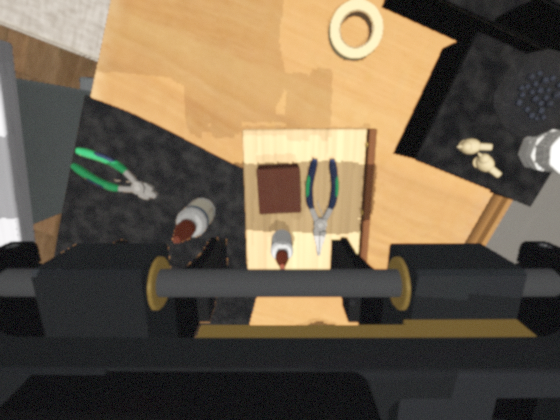

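The wrist picture shows the small bottle on the board at (282,247), the box at (279,188), the pliers at (321,205) with handles to the top, and the taller look-alike bottle off the board at (195,220). This crop from above confirms the choices. Now the fits in the wrist view.

```bash
python3 - <<'E'
from h import *
c,ms=np.load("vw.npy",allow_pickle=True)
dil=lambda m,k=5: cv2.dilate(m.astype(np.uint8),np.ones((k,k)))>0
low=np.zeros((420,560),bool); low[238:]=1
mb=ms["bench_board"][0]["pixels"]; mx=ms["ring_box"][0]["pixels"]; mg=ms["glue_bottle"][1]["pixels"]; mp=ms["pliers"][0]["pixels"]
occ=dil(mx)|dil(mg)|dil(mp)
sb,f=fit([(c,mb.astype(np.float32),low|occ)],"bench_board",[.562,-.018,.1],0); print("board",np.round(sb,4),round(f,3))
sx,f=fit([(c,mx.astype(np.float32),low&False)],"ring_box",[.52,.015,.1],.012); print("box",np.round(sx,4),round(f,3))
sg,f=fit([(c,mg.astype(np.float32),low&False)],"glue_bottle",[.53,-.06,0],.012,False); print("bottle",np.round(sg,4),round(f,3))
print("expected from board: L/R", [np.round(at(np.array([[-.036,y,0]]),sb,0)[0,:2],4) for y in(.039,-.039)])
# pliers: back-project mask to z=.018, PCA
ys,xs=np.nonzero(mp); P=np.array([ray(c,u,.018)[:2] for u in np.c_[xs,ys]]); rc=cv2.minAreaRect((P*1000).astype(np.float32)); print("pliers rect mm",rc)
im=c["img"][:,:,::-1].copy()
for l,p,z,col in(("bench_board",sb,0,(0,0,255)),("ring_box",sx,.012,(0,255,0)),("glue_bottle",np.r_[sg,0],.012,(255,0,0))):
    k,_=cv2.findContours((draw(c,l,p,z)>.5).astype(np.uint8),0,2); cv2.drawContours(im,k,-1,col,1)
cv2.imwrite("pics/w1o.png",cv2.resize(im[110:310,200:410],None,fx=2.9,fy=2.9,interpolation=cv2.INTER_CUBIC))
E
```

```text
board [ 0.5614 -0.0214  0.1119] 0.016
box [0.5203 0.0127 0.1216] 0.096
bottle [ 0.5312 -0.0645] 0.127
expected from board: L/R [array([0.5213, 0.0133]), array([ 0.53  , -0.0642])]
pliers rect mm ((580.6635131835938, -12.506034851074219), (43.9512939453125, 133.3948974609375), 8.753010749816895)
```

View pics/w1o.png

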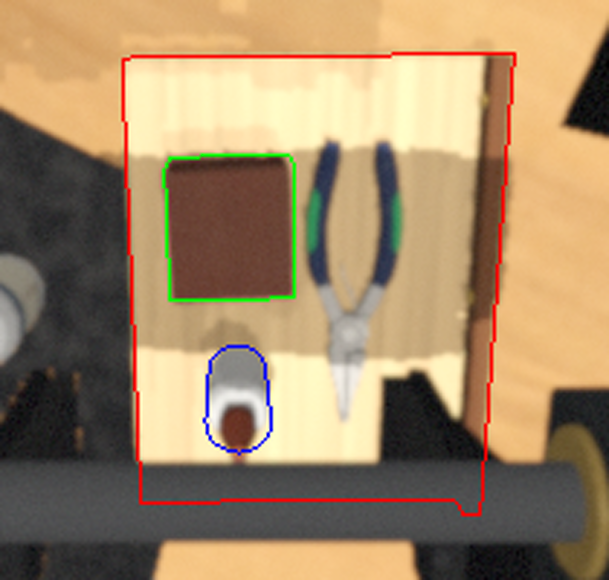

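The overlay sits tight on the box and bottle, so I grasp the bottle.

```bash
python3 g.py 0.531 -0.063 0.13 0.11
```

```text
now [0.5199 0.0179 0.2513] psi 0.101 tilt [-0.  0. -1.] t 4.0 f [ 1.1 -0.1  0.7] j7 0.02
REL [-0.0816  0.0029  0.1213] turn -0.009
```

To row units: 0.12 m is 0.2, 0.09 m is 0.15, -0.009 rad is -0.0014.

jog_arm(increments={"x":[-0.0683, -0.136, -0.136, -0.136, -0.136, -0.136], "y":[0.0025, 0.005, 0.005, 0.005, 0.005, 0.005], "z":[0.0333, 0.0833, 0.15, 0.2, 0.2, 0.2], "twist":[-0.0014, -0.0014, -0.0014, -0.0014, -0.0014, -0.0014], "jaw":[0.05, 0.05, 0.05, 0.05, 0.05, 0.05]})

```text
time: 4.6
ee_pos: [0.5314, -0.0638, 0.132]
eef_rot: [0.668, 0.745, -0.0, -0.0]
ft_force: [0.1, 1.3, 0.5]
width: 0.0502
grip_force: 0.0
```

```bash
python3 g.py 0.531 -0.063 0.037 0.11
```

```text
now [ 0.5314 -0.0638  0.132 ] psi 0.109 tilt [-0. -0. -1.] t 4.6 f [0.1 1.3 0.5] j7 0.26
REL [ 0.0008 -0.0003  0.095 ] turn -0.001
```

To row units: 0.095 m is 0.1583, 0.085 m is 0.1417.

jog_arm(increments={"x":[0, 0, 0, 0, 0, 0, 0, 0, 0, 0, 0], "y":[0, 0, 0, 0, 0, 0, 0, 0, 0, 0, 0], "z":[0.0667, 0.1167, 0.1417, 0.1583, 0.1583, 0.1583, 0.1583, 0.1583, 0.1583, 0.1583, 0.1583], "twist":[0, 0, 0, 0, 0, 0, 0, 0, 0, 0, 0], "jaw":[0.05, 0.05, 0.05, 0.05, 0.05, 0.032, 0.032, 0.02, 0.02, 0.02, 0.02]}, force=12)

```text
time: 5.7
ee_pos: [0.5317, -0.0643, 0.0369]
eef_rot: [0.668, 0.744, 0.0, 0.0]
ft_force: [-0.8, 0.8, 6.1]
width: 0.0287
grip_force: 12.0
```

To row units: -0.15 m is -0.25, -0.12 m is -0.2.

jog_arm(increments={"x":[0, 0, 0, 0, 0, 0], "y":[0, 0, 0, 0, 0, 0], "z":[-0.05, -0.1333, -0.2, -0.25, -0.25, -0.25], "twist":[0, 0, 0, 0, 0, 0], "jaw":[0.02, 0.02, 0.02, 0.02, 0.02, 0.02]}, force=12)

```text
time: 6.3
ee_pos: [0.5311, -0.0642, 0.1862]
eef_rot: [0.668, 0.744, 0.0, 0.0]
ft_force: [-0.7, 0.5, -0.9]
width: 0.0286
grip_force: 12.0
```

```bash
python3 g.py 0.485 -0.321 0.187 0.11
```

```text
now [ 0.5311 -0.0642  0.1862] psi 0.108 tilt [ 0.  0. -1.] t 6.3 f [-0.7  0.5 -0.9] j7 0.23
REL [-0.2503 -0.0736 -0.0009] turn -0.002
```

To row units: -0.25 m is -0.4167, -0.225 m is -0.375.

jog_arm(increments={"x":[-0.05, -0.1167, -0.1833, -0.25, -0.3167, -0.375, -0.4167, -0.4167, -0.4167, -0.4167, -0.4167, -0.4167], "y":[-0.015, -0.0333, -0.0533, -0.0733, -0.0933, -0.11, -0.1233, -0.1233, -0.1233, -0.1233, -0.1233, -0.1233], "z":[0, 0, 0, 0, 0, 0, 0, 0.05, 0.1167, 0.1667, 0.2, 0.2], "twist":[0, 0, 0, 0, 0, 0, 0, 0, 0, 0, 0, 0], "jaw":[0.02, 0.02, 0.02, 0.02, 0.02, 0.02, 0.02, 0.02, 0.02, 0.02, 0.02, 0.02]}, force=12)

```text
time: 7.5
ee_pos: [0.4817, -0.3194, 0.062]
eef_rot: [0.668, 0.744, -0.001, -0.004]
ft_force: [-0.4, -1.0, 0.3]
width: 0.0288
grip_force: 12.0
```

```bash
python3 g.py 0.485 -0.321 0.0355 0.11; python3 w.py pics/w2.png cork_mat glue_bottle; python3 - <<'E'
from h import *
c,ms=np.load("vw.npy",allow_pickle=True)
m=ms["cork_mat"][0]["pixels"]; low=np.zeros((420,560),bool); low[238:]=1
print(fit([(c,m.astype(np.float32),low)],"cork_mat",[.4355,-.316,-.1],0))
E
```

```text
now [ 0.4817 -0.3194  0.062 ] psi 0.108 tilt [-0.007  0.003 -1.   ] t 7.5 f [-0.4 -1.   0.3] j7 0.87
REL [-0.0021  0.0033  0.0264] turn -0.002
cork_mat [([206.0, 183.0], 0.85, 33572)]
glue_bottle [([277.0, 251.0], 0.73, 3005), ([480.0, 147.0], 0.38, 17186)]
(array([ 0.43807199, -0.31598917, -0.09915338]), np.float64(0.03378373384475708))
```

View pics/w2.png

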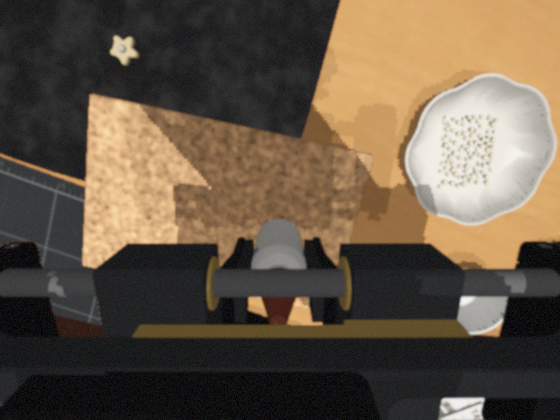

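The bottle hangs upright in the hand at (277,250) over the back half of the mat, and the dish is clear at (482,148). I lower and release it.

To row units: 0.026 m is 0.0433, 0.022 m is 0.0367.

jog_arm(increments={"x":[0, 0, 0, 0, 0], "y":[0.0033, 0.0033, 0.0033, 0.0033, 0.0033], "z":[0.02, 0.0367, 0.0433, 0.0433, 0.0433], "twist":[0, 0, 0, 0, 0], "jaw":[0.02, 0.02, 0.02, 0.02, 0.02]}, force=12)

```text
time: 8.15
ee_pos: [0.4865, -0.3207, 0.0404]
eef_rot: [0.668, 0.744, -0.0, 0.0]
ft_force: [0.0, -0.9, 0.2]
width: 0.0292
grip_force: 12.0
```

```bash
python3 g.py 0.485 -0.321 0.0355 0.11
```

```text
now [ 0.4865 -0.3207  0.0404] psi 0.108 tilt [-0. -0. -1.] t 8.15 f [ 0.  -0.9  0.2] j7 0.88
REL [-0.0001 -0.0015  0.0049] turn -0.002
```

To row units: -0.15 m is -0.25, -0.13 m is -0.2167.

jog_arm(increments={"x":[0, 0, 0, 0, 0, 0, 0, 0, 0, 0, 0, 0], "y":[0, 0, 0, 0, 0, 0, 0, 0, 0, 0, 0, 0], "z":[0.005, 0.0083, 0.0083, 0.0083, 0.0083, 0.0083, 0.0083, -0.05, -0.1333, -0.2167, -0.25, -0.25], "twist":[0, 0, 0, 0, 0, 0, 0, 0, 0, 0, 0, 0], "jaw":[0.02, 0.02, 0.02, 0.034, 0.05, 0.05, 0.05, 0.05, 0.06, 0.07, 0.075, 0.075]}, force=12)

```text
time: 9.35
ee_pos: [0.488, -0.3217, 0.1938]
eef_rot: [0.668, 0.744, 0.001, 0.003]
ft_force: [-0.0, 0.5, -0.2]
width: 0.0715
grip_force: 0.0
```

```bash
python3 g.py 0.5205 0.013 0.13 0.11
```

```text
now [ 0.488  -0.3217  0.1938] psi 0.108 tilt [ 0.006 -0.002 -1.   ] t 9.35 f [-0.   0.5 -0.2] j7 0.79
REL [0.3294 0.0681 0.0634] turn -0.002
```

To row units: 0.33 m is 0.55, 0.07 m is 0.1167.

jog_arm(increments={"x":[0.05, 0.1167, 0.2, 0.2833, 0.3667, 0.45, 0.5167, 0.55, 0.55, 0.55, 0.55, 0.55], "y":[0.01, 0.0233, 0.0417, 0.0583, 0.075, 0.0933, 0.1067, 0.1133, 0.1133, 0.1133, 0.1133, 0.1133], "z":[0, 0, 0, 0, 0, 0, 0, 0, 0.05, 0.1, 0.1, 0.1], "twist":[0, 0, 0, 0, 0, 0, 0, 0, 0, 0, 0, 0], "jaw":[0.07, 0.07, 0.07, 0.07, 0.07, 0.07, 0.07, 0.07, 0.07, 0.07, 0.07, 0.07]}, force=12)

```text
time: 10.55
ee_pos: [0.5181, 0.0145, 0.1301]
eef_rot: [0.668, 0.744, -0.001, -0.0]
ft_force: [0.3, 0.2, 0.1]
width: 0.0702
grip_force: 0.0
```

```bash
python3 g.py 0.5205 0.013 0.033 0.11; python3 - <<'E'
from h import *
for n in("side","scene"):
    c=r.camera(n); print([(np.round(np.array(x["position"])*[560,420]).tolist(),round(x["p"],2)) for x in r.recognise(n,"glue_bottle")], proj(c,np.array([[.486,-.321,.04]])))
    if n=="side": cv2.imwrite("pics/s2.png",cv2.resize(c["img"][150:360,140:400,::-1],None,fx=2.3,fy=2.3,interpolation=cv2.INTER_CUBIC))
E
```

```text
now [0.5181 0.0145 0.1301] psi 0.108 tilt [-0.002 -0.001 -1.   ] t 10.55 f [0.3 0.2 0.1] j7 0.08
REL [-0.0017  0.0024  0.0971] turn -0.002
[([225.0, 212.0], 0.93)] [[252.26301067 301.54981088]]
[([352.0, 272.0], 0.72), ([256.0, 227.0], 0.69)] [[352.61034731 272.19948752]]
```

View pics/s2.png

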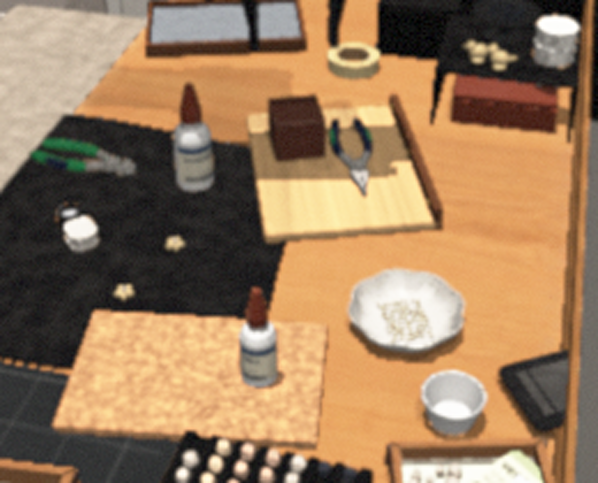

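The bottle stands upright on the mat at crop (258,350), and the board now shows only the box and the pliers. Next is the box.

To row units: 0.097 m is 0.1617, 0.085 m is 0.1417.

jog_arm(increments={"x":[-0.0017, -0.0017, -0.0017, -0.0017, -0.0017, -0.0017], "y":[0.0033, 0.0033, 0.0033, 0.0033, 0.0033, 0.0033], "z":[0.05, 0.1, 0.1417, 0.1617, 0.1617, 0.1617], "twist":[0, 0, 0, 0, 0, 0], "jaw":[0.07, 0.07, 0.07, 0.07, 0.07, 0.07]}, force=15)

```text
time: 11.35
ee_pos: [0.5215, 0.014, 0.0345]
eef_rot: [0.668, 0.744, 0.001, 0.0]
ft_force: [-0.2, -0.2, -0.8]
width: 0.07
grip_force: 0.0
```

```bash
python3 g.py 0.5205 0.013 0.033 0.11
```

```text
now [0.5215 0.014  0.0345] psi 0.108 tilt [ 0.001  0.    -1.   ] t 11.35 f [-0.2 -0.2 -0.8] j7 0.16
REL [-0.0009 -0.0011  0.0015] turn -0.002
```

To row units: -0.001 m is -0.0017.

jog_arm(increments={"x":[0, 0, 0, 0, 0, 0, 0], "y":[-0.0017, -0.0017, -0.0017, -0.0017, -0.0017, -0.0017, -0.0017], "z":[0.0017, 0.0017, 0.0017, 0.0017, 0.0017, 0.0017, 0.0017], "twist":[0, 0, 0, 0, 0, 0, 0], "jaw":[0.062, 0.058, 0.055, 0.05, 0.045, 0.045, 0.045]}, force=15)

```text
time: 12.05
ee_pos: [0.52, 0.014, 0.0326]
eef_rot: [0.668, 0.744, 0.0, 0.0]
ft_force: [-1.0, 1.0, 5.5]
width: 0.0522
grip_force: 14.8
```

```bash
python3 g.py 0.391 -0.311 0.19 0.0
```

```text
now [0.52   0.014  0.0326] psi 0.108 tilt [ 0.001  0.    -1.   ] t 12.05 f [-1.   1.   5.5] j7 0.16
REL [-0.3092 -0.1632 -0.1575] turn 0.108
```

To row units: -0.16 m is -0.2667, -0.15 m is -0.25.

jog_arm(increments={"x":[0, 0, 0, 0, 0, 0], "y":[0, 0, 0, 0, 0, 0], "z":[-0.05, -0.1333, -0.2, -0.25, -0.2667, -0.2667], "twist":[0, 0, 0, 0, 0, 0], "jaw":[0.045, 0.045, 0.045, 0.045, 0.045, 0.045]}, force=15)

```text
time: 12.65
ee_pos: [0.5201, 0.014, 0.1929]
eef_rot: [0.668, 0.744, 0.001, 0.0]
ft_force: [-0.1, 0.2, -2.2]
width: 0.0523
grip_force: 14.8
```

```bash
python3 g.py 0.392 -0.3115 0.19 0.108
```

```text
now [0.5201 0.014  0.1929] psi 0.108 tilt [ 0.002  0.001 -1.   ] t 12.65 f [-0.1  0.2 -2.2] j7 0.05
REL [-0.3098 -0.1625  0.0025] turn 0.0
```

To row units: -0.31 m is -0.5167, -0.295 m is -0.4917.

jog_arm(increments={"x":[-0.05, -0.1167, -0.1833, -0.25, -0.3167, -0.3833, -0.4417, -0.4917, -0.5167, -0.5167, -0.5167, -0.5167], "y":[-0.0267, -0.0617, -0.0967, -0.1317, -0.1667, -0.2017, -0.2317, -0.2583, -0.2708, -0.2708, -0.2708, -0.2708], "z":[0, 0, 0, 0, 0, 0, 0, 0, 0.0167, 0.0833, 0.15, 0.2], "twist":[0, 0, 0, 0, 0, 0, 0, 0, 0, 0, 0, 0], "jaw":[0.045, 0.045, 0.045, 0.045, 0.045, 0.045, 0.045, 0.045, 0.045, 0.045, 0.045, 0.045]}, force=15)

```text
time: 13.85
ee_pos: [0.3893, -0.3109, 0.0683]
eef_rot: [0.668, 0.744, -0.001, -0.002]
ft_force: [0.2, 0.1, -0.9]
width: 0.052
grip_force: 14.8
```

jog_arm(increments={"x":[0, 0, 0, 0], "y":[0, 0, 0, 0], "z":[0.0167, 0.0333, 0.0333, 0.0333], "twist":[0, 0, 0, 0], "jaw":[0.045, 0.045, 0.045, 0.045]}, force=15)

```text
time: 14.25
ee_pos: [0.392, -0.3122, 0.0531]
eef_rot: [0.668, 0.744, 0.0, 0.001]
ft_force: [-0.2, -0.4, -1.1]
width: 0.0522
grip_force: 14.8
```

```bash
python3 g.py 0.392 -0.3115 0.0316 0.108
```

```text
now [ 0.392  -0.3122  0.0531] psi 0.108 tilt [ 0.001 -0.    -1.   ] t 14.25 f [-0.2 -0.4 -1.1] j7 0.93
REL [0.0007 0.     0.0215] turn -0.0
```

To row units: 0.021 m is 0.035, 0.017 m is 0.0283.

jog_arm(increments={"x":[0, 0, 0, 0, 0], "y":[0, 0, 0, 0, 0], "z":[0.0167, 0.0283, 0.035, 0.035, 0.035], "twist":[0, 0, 0, 0, 0], "jaw":[0.045, 0.045, 0.045, 0.045, 0.045]}, force=15)

```text
time: 14.75
ee_pos: [0.3914, -0.3118, 0.0312]
eef_rot: [0.668, 0.744, -0.0, -0.0]
ft_force: [-0.1, -0.2, -0.7]
width: 0.052
grip_force: 15.0
```

To row units: -0.16 m is -0.2667, -0.15 m is -0.25.

jog_arm(increments={"x":[0, 0, 0, 0, 0, 0, 0, 0, 0, 0], "y":[0, 0, 0, 0, 0, 0, 0, 0, 0, 0], "z":[0, 0, 0, 0, -0.05, -0.1167, -0.2, -0.25, -0.2667, -0.2667], "twist":[0, 0, 0, 0, 0, 0, 0, 0, 0, 0], "jaw":[0.058, 0.068, 0.068, 0.068, 0.068, 0.068, 0.068, 0.068, 0.065, 0.065]}, force=15)

```text
time: 15.75
ee_pos: [0.3922, -0.312, 0.1922]
eef_rot: [0.668, 0.744, 0.001, 0.001]
ft_force: [-0.3, -0.8, -0.8]
width: 0.0656
grip_force: 0.0
```

```bash
python3 g.py 0.555 -0.06 0.2 0.108; python3 -c "
from h import *
c=r.camera('side')
for l in('ring_box','glue_bottle'): print([(np.round(np.array(x['position'])*[560,420]).tolist(),round(x['p'],2)) for x in r.recognise('side',l)])
print(proj(c,np.array([[.391,-.312,.032],[.487,-.321,.04]])))"
```

```text
now [ 0.3922 -0.312   0.1922] psi 0.108 tilt [ 0.003 -0.    -1.   ] t 15.75 f [-0.3 -0.8 -0.8] j7 0.76
REL [ 0.2329  0.1891 -0.0074] turn 0.0
[([198.0, 302.0], 0.83), ([295.0, 216.0], 0.54), ([232.0, 322.0], 0.46)]
[([253.0, 299.0], 0.93), ([227.0, 213.0], 0.83)]
[[200.01954098 301.98750905]
 [252.82222001 301.54197136]]
```

To row units: 0.235 m is 0.3917, 0.215 m is 0.3583.

jog_arm(increments={"x":[0.05, 0.1083, 0.175, 0.2417, 0.3083, 0.3583, 0.3917, 0.3917, 0.3917, 0.3917], "y":[0.04, 0.0883, 0.1417, 0.1967, 0.25, 0.2917, 0.3167, 0.3417, 0.3417, 0.3417], "z":[0, 0, 0, 0, 0, 0, 0, 0.0333, 0.0333, 0.0333], "twist":[0, 0, 0, 0, 0, 0, 0, 0, 0, 0], "jaw":[0.06, 0.06, 0.06, 0.06, 0.06, 0.06, 0.06, 0.06, 0.06, 0.06]}, lines="1,2")

```text
time: 16.9
ee_pos: [0.5688, -0.057, 0.1699]
```

```bash
python3 w.py pics/w3.png pliers bench_board; python3 - <<'E'
from h import *
c,ms=np.load("vw.npy",allow_pickle=True)
mp=ms["pliers"][0]["pixels"]
ys,xs=np.nonzero(mp); P=np.array([ray(c,u,.018)[:2] for u in np.c_[xs,ys]]); rc=cv2.minAreaRect((P*1000).astype(np.float32)); print("pliers rect mm",rc)
low=np.zeros((420,560),bool); low[238:]=1
print(fit([(c,ms["bench_board"][0]["pixels"].astype(np.float32),low|(cv2.dilate(mp.astype(np.uint8),np.ones((5,5)))>0))],"bench_board",[.5614,-.0214,.11],0))
im=c["img"][:,:,::-1].copy(); k,_=cv2.findContours(mp.astype(np.uint8),0,2); cv2.drawContours(im,k,-1,(0,0,255),1)
q=proj(c,np.c_[cv2.boxPoints(rc)/1000,[.018]*4]); cv2.polylines(im,[np.round(q).astype(np.int32)],True,(0,255,0))
cv2.imwrite("pics/w3o.png",cv2.resize(im[:300,150:450],None,fx=2,fy=2))
E
```

```text
pliers [([283.0, 138.0], 0.7, 2336)]
bench_board [([270.0, 142.0], 0.56, 31356)]
pliers rect mm ((580.0333862304688, -14.285163879394531), (43.22550964355469, 135.4098358154297), 6.130670547485352)
(array([ 0.56126229, -0.02277932,  0.10490835]), np.float64(0.01795908249914646))
```

View pics/w3o.png

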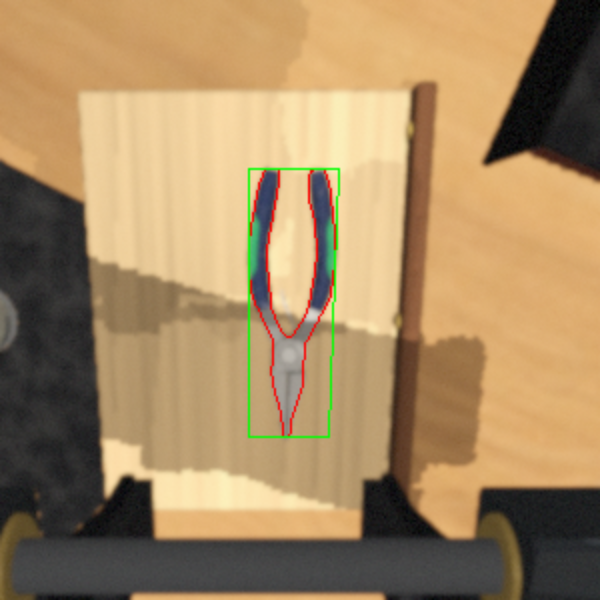

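The pliers lie alone at crop (290,300), handles up, with a tight outline. I'll grip over the widest part of the handles.

```bash
python3 g.py 0.578 0.0055 0.06 0.107
```

```text
now [ 0.5696 -0.0571  0.1717] psi 0.106 tilt [ 0.  0. -1.] t 17.05 f [-0.5  0.4  0.2] j7 0.28
REL [0.0613 0.015  0.1118] turn -0.001
```

To row units: 0.112 m is 0.1867, 0.09 m is 0.15.

jog_arm(increments={"x":[0.0417, 0.0833, 0.1022, 0.1022, 0.1022, 0.1022, 0.1022], "y":[0.01, 0.02, 0.025, 0.025, 0.025, 0.025, 0.025], "z":[0.0333, 0.0833, 0.15, 0.1867, 0.1867, 0.1867, 0.1867], "twist":[0, 0, 0, 0, 0, 0, 0], "jaw":[0.06, 0.06, 0.06, 0.06, 0.06, 0.06, 0.06]}, force=20)

```text
time: 17.75
ee_pos: [0.5794, 0.0058, 0.0614]
eef_rot: [0.668, 0.744, 0.001, 0.001]
ft_force: [0.4, -0.4, -0.1]
width: 0.0601
grip_force: 0.0
```

```bash
python3 g.py 0.578 0.0055 0.0155 0.107
```

```text
now [0.5794 0.0058 0.0614] psi 0.107 tilt [ 0.003  0.001 -1.   ] t 17.75 f [ 0.4 -0.4 -0.1] j7 0.24
REL [-0.0002 -0.0016  0.0459] turn -0.0
```

To row units: 0.045 m is 0.075, 0.043 m is 0.0717.

jog_arm(increments={"x":[0, 0, 0, 0, 0], "y":[-0.0017, -0.0017, -0.0017, -0.0017, -0.0017], "z":[0.0333, 0.0583, 0.0717, 0.075, 0.075], "twist":[0, 0, 0, 0, 0], "jaw":[0.06, 0.06, 0.06, 0.06, 0.06]}, force=20)

```text
time: 18.25
ee_pos: [0.5775, 0.0062, 0.0145]
eef_rot: [0.668, 0.744, -0.0, 0.0]
ft_force: [0.3, 0.5, 0.7]
width: 0.0601
grip_force: 0.0
```

```bash
python3 g.py 0.578 0.0055 0.0155 0.107
```

```text
now [0.5775 0.0062 0.0145] psi 0.108 tilt [ 0. -0. -1.] t 18.25 f [0.3 0.5 0.7] j7 0.27
REL [-0.0008  0.0005 -0.001 ] turn 0.001
```

jog_arm(increments={"x":[0, 0, 0, 0, 0, 0], "y":[0, 0, 0, 0, 0, 0], "z":[0, 0, 0, 0, 0, 0], "twist":[0, 0, 0, 0, 0, 0], "jaw":[0.05, 0.045, 0.04, 0.035, 0.035, 0.035]}, force=25)

```text
time: 18.85
ee_pos: [0.5776, 0.0064, 0.0146]
eef_rot: [0.668, 0.744, 0.0, 0.0]
ft_force: [-0.5, 0.6, 3.6]
width: 0.042
grip_force: 25.0
```

jog_arm(increments={"x":[0, 0, 0], "y":[0, 0, 0], "z":[-0.0333, -0.0833, -0.0833], "twist":[0, 0, 0], "jaw":[0.035, 0.035, 0.035]}, force=25)

```text
time: 19.15
ee_pos: [0.5793, 0.0062, 0.0675]
eef_rot: [0.668, 0.744, 0.002, 0.001]
ft_force: [0.5, -0.4, -1.5]
width: 0.0419
grip_force: 25.0
```

```bash
python3 g.py 0.435 0.303 0.2 1.63
```

```text
now [0.5793 0.0062 0.0675] psi 0.108 tilt [ 0.005  0.001 -1.   ] t 19.15 f [ 0.5 -0.4 -1.5] j7 0.23
REL [ 0.3106 -0.111  -0.133 ] turn -1.522
```

To row units: 0.3 m is 0.5, -0.133 m is -0.2217, -1.24 rad is -0.1974.

jog_arm(increments={"x":[0, 0, 0.05, 0.1167, 0.1833, 0.25, 0.3167, 0.3833, 0.4333, 0.475, 0.5, 0.5], "y":[0, 0, -0.0133, -0.0333, -0.05, -0.0583, -0.0633, -0.0667, -0.07, -0.075, -0.0767, -0.0767], "z":[-0.0667, -0.15, -0.2167, -0.2217, -0.2217, -0.2217, -0.2217, -0.2217, -0.2217, -0.2217, -0.2217, -0.2217], "twist":[0, 0, 0, -0.0159, -0.0398, -0.0637, -0.0859, -0.1082, -0.1305, -0.1528, -0.1751, -0.1974], "jaw":[0.035, 0.035, 0.035, 0.035, 0.035, 0.035, 0.035, 0.035, 0.035, 0.035, 0.035, 0.035]}, force=25)

```text
time: 20.35
ee_pos: [0.4976, 0.3025, 0.196]
eef_rot: [0.106, 0.994, -0.0, -0.001]
ft_force: [0.4, -0.4, -1.5]
width: 0.0421
grip_force: 25.0
```

```bash
python3 g.py 0.51 0.303 0.2 1.63
```

```text
now [0.4976 0.3025 0.196 ] psi 1.358 tilt [-0.002 -0.    -1.   ] t 20.35 f [ 0.4 -0.4 -1.5] j7 0.81
REL [-0.012   0.0031 -0.004 ] turn -0.272
```

Careful with the scale: shifts go in shares of 0.6 m and turns go in shares of 2 pi rad. That gives: -0.01 m is -0.0167, -0.27 rad is -0.043.

jog_arm(increments={"x":[-0.0167, -0.0167, -0.0167, -0.0167], "y":[0, 0, 0, 0], "z":[0, 0, 0, 0], "twist":[-0.0223, -0.043, -0.043, -0.043], "jaw":[0.035, 0.035, 0.035, 0.035]}, force=25, lines="1,3")

```text
time: 20.75
ee_pos: [0.5087, 0.2973, 0.1967]
eef_rot: [-0.022, 1.0, -0.0, -0.0]
```

```bash
python3 w.py pics/w4.png tool_tray pliers;python3 g.py 0.435 0.303 0.2 1.63; python3 - <<'E'
from h import *
c,ms=np.load("vw.npy",allow_pickle=True)
low=np.zeros((420,560),bool); low[238:]=1
for d in ms["pliers"][:1]: low|=cv2.dilate(d["pixels"].astype(np.uint8),np.ones((7,7)))>0
s,f=fit([(c,ms["tool_tray"][0]["pixels"].astype(np.float32),low)],"tool_tray",[.431,.303,.06],0); print(s,f)
im=c["img"][:,:,::-1].copy(); k,_=cv2.findContours((draw(c,"tool_tray",s,0)>.5).astype(np.uint8),0,2); cv2.drawContours(im,k,-1,(0,0,255),1); cv2.imwrite("pics/w4o.png",im)
E
```

```text
tool_tray [([288.0, 109.0], 0.86, 22174)]
pliers [([261.0, 227.0], 0.8, 4576)]
now [0.5088 0.2976 0.1971] psi 1.616 tilt [-0.  0. -1.] t 20.9 f [-0.8 -0.4 -0.4] j7 1.08
REL [ 0.0734  0.0088 -0.0029] turn -0.014
[0.4325851  0.30419842 0.06933641] 0.014448227360844612
```

View pics/w4o.png

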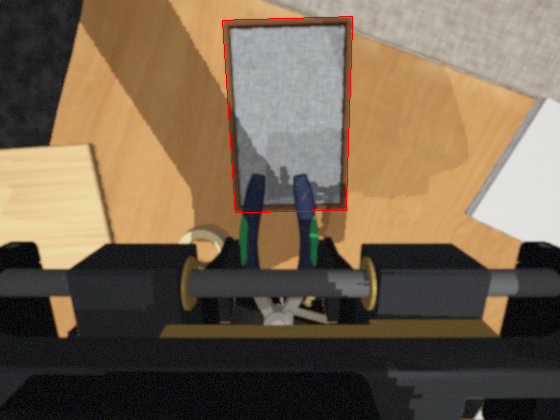

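The tray outline fits tightly, and the pliers are held level with the handles toward the tray at (280,220).

```bash
python3 g.py 0.4118 0.3026 0.06 1.64
```

```text
now [0.5088 0.2976 0.1971] psi 1.616 tilt [-0.  0. -1.] t 20.9 f [-0.8 -0.4 -0.4] j7 1.08
REL [0.0966 0.0094 0.1371] turn -0.024
```

To row units: 0.137 m is 0.2283, 0.12 m is 0.2, -0.024 rad is -0.0038.

jog_arm(increments={"x":[0.05, 0.1, 0.1417, 0.161, 0.161, 0.161, 0.161, 0.161, 0.161], "y":[0.005, 0.01, 0.0133, 0.0157, 0.0157, 0.0157, 0.0157, 0.0157, 0.0157], "z":[0.0167, 0.05, 0.1, 0.15, 0.2, 0.2283, 0.2283, 0.2283, 0.2283], "twist":[-0.0016, -0.0038, -0.0038, -0.0038, -0.0038, -0.0038, -0.0038, -0.0038, -0.0038], "jaw":[0.035, 0.035, 0.035, 0.035, 0.035, 0.035, 0.035, 0.035, 0.035]}, force=25)

```text
time: 21.8
ee_pos: [0.4128, 0.3029, 0.0616]
eef_rot: [-0.035, 0.999, 0.001, 0.001]
ft_force: [-0.7, 0.1, -0.8]
width: 0.0419
grip_force: 25.0
```

```bash
python3 g.py 0.4118 0.3026 0.0135 1.64
```

```text
now [0.4128 0.3029 0.0616] psi 1.641 tilt [ 0.001  0.001 -1.   ] t 21.8 f [-0.7  0.1 -0.8] j7 0.98
REL [ 0.0011 -0.0003  0.0481] turn 0.001
```

To row units: 0.047 m is 0.0783, 0.043 m is 0.0717.

jog_arm(increments={"x":[0.0017, 0.0017, 0.0017, 0.0017, 0.0017, 0.0017], "y":[0, 0, 0, 0, 0, 0], "z":[0.0333, 0.0583, 0.0717, 0.0783, 0.0783, 0.0783], "twist":[0, 0, 0, 0, 0, 0], "jaw":[0.035, 0.035, 0.035, 0.035, 0.035, 0.035]}, force=25)

```text
time: 22.4
ee_pos: [0.4115, 0.3026, 0.0141]
eef_rot: [-0.036, 0.999, 0.0, 0.0]
ft_force: [-0.2, -0.1, -1.0]
width: 0.0422
grip_force: 25.0
```

```bash
python3 g.py 0.4118 0.3026 0.0135 1.64
```

```text
now [0.4115 0.3026 0.0141] psi 1.642 tilt [ 0.001  0.001 -1.   ] t 22.4 f [-0.2 -0.1 -1. ] j7 1.0
REL [-0.0003  0.      0.0006] turn 0.002
```

Lower 1 mm more, release, go up, and shift away from the tray to look.

To row units: -0.18 m is -0.3, -0.16 m is -0.2667.

jog_arm(increments={"x":[0, 0, 0, 0, 0, 0, 0, 0, -0.0667, -0.1333, -0.1333, -0.1333], "y":[0, 0, 0, 0, 0, 0, 0, 0, 0, 0, 0, 0], "z":[0.0017, 0.0017, 0.0017, 0.0017, 0.0017, -0.0333, -0.1, -0.1833, -0.2667, -0.3, -0.3, -0.3], "twist":[0, 0, 0, 0, 0, 0, 0, 0, 0, 0, 0, 0], "jaw":[0.035, 0.042, 0.05, 0.058, 0.06, 0.06, 0.06, 0.06, 0.06, 0.06, 0.06, 0.06]}, force=25)

```text
time: 23.6
ee_pos: [0.492, 0.3077, 0.1937]
eef_rot: [-0.035, 0.999, 0.0, 0.001]
ft_force: [-0.4, 0.4, 0.5]
width: 0.0599
grip_force: 0.0
```

```bash
python3 w.py pics/w5.png pliers tool_tray; python3 g.py 0.487 -0.321 0.19 0.108; python3 - <<'E'
from h import *
c,ms=np.load("vw.npy",allow_pickle=True)
mp=ms["pliers"][0]["pixels"]
ys,xs=np.nonzero(mp); P=np.array([ray(c,u,.016)[:2] for u in np.c_[xs,ys]]); rc=cv2.minAreaRect((P*1000).astype(np.float32)); print("pliers rect mm",rc)
low=np.zeros((420,560),bool); low[238:]=1; low|=cv2.dilate(mp.astype(np.uint8),np.ones((7,7)))>0
print(fit([(c,ms["tool_tray"][0]["pixels"].astype(np.float32),low)],"tool_tray",[.431,.303,.06],0))
E
```

```text
pliers [([292.0, 121.0], 0.9, 1973)]
tool_tray [([281.0, 125.0], 0.79, 20917)]
now [0.4892 0.3078 0.1919] psi 1.643 tilt [-0.002 -0.001 -1.   ] t 23.75 f [ 1.1 -0.1 -0.8] j7 1.07
REL [ 0.0475 -0.627   0.0027] turn 1.535
pliers rect mm ((430.14605712890625, 302.02899169921875), (134.61431884765625, 43.533390045166016), 2.99161958694458)
(array([0.43262704, 0.30440246, 0.07136405]), np.float64(0.020228762179613113))
```

View pics/w5.png

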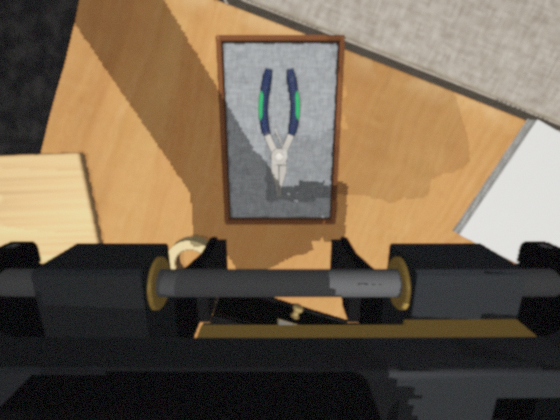

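The pliers lie flat and lengthwise in the tray, centre at about (281,130), and the fit puts them about 3 mm from the tray middle. Now back for the bottle.

To row units: -0.57 m is -0.95, -0.52 m is -0.8667, 1.535 rad is 0.2443.

jog_arm(increments={"x":[0, 0.0083, 0.0167, 0.025, 0.0333, 0.0417, 0.05, 0.0583, 0.0667, 0.075, 0.0783, 0.0783], "y":[-0.05, -0.1167, -0.2, -0.2833, -0.3667, -0.45, -0.5333, -0.6167, -0.7, -0.7833, -0.8667, -0.95], "z":[0, 0, 0, 0, 0, 0, 0, 0, 0, 0, 0, 0], "twist":[0.0159, 0.0382, 0.0605, 0.0828, 0.105, 0.1273, 0.1496, 0.1719, 0.1942, 0.2165, 0.2355, 0.2443], "jaw":[0.05, 0.05, 0.05, 0.05, 0.05, 0.05, 0.05, 0.05, 0.05, 0.05, 0.05, 0.05]}, force=12, lines="1,2")

```text
time: 24.95
ee_pos: [0.4834, -0.2625, 0.1926]
```

```bash
python3 g.py 0.487 -0.321 0.19 0.108
```

```text
now [ 0.4834 -0.2625  0.1926] psi 0.104 tilt [-0.     0.002 -1.   ] t 24.95 f [ 0.4 -0.2  0.3] j7 0.69
REL [-0.0586 -0.0025  0.0025] turn -0.004
```

To row units: -0.055 m is -0.0917, -0.03 m is -0.05, -0.004 rad is -0.0006.

jog_arm(increments={"x":[-0.05, -0.0917, -0.0917, -0.0917, -0.0917, -0.0917], "y":[0, -0.0017, -0.0017, -0.0017, -0.0017, -0.0017], "z":[0, 0, 0.05, 0.0917, 0.0917, 0.0917], "twist":[-0.0006, -0.0006, -0.0006, -0.0006, -0.0006, -0.0006], "jaw":[0.05, 0.05, 0.05, 0.05, 0.05, 0.05]}, force=12, lines="1,2")

```text
time: 25.55
ee_pos: [0.4889, -0.3159, 0.1382]
```

```bash
python3 g.py 0.4865 -0.321 0.0355 0.108
```

```text
now [ 0.4889 -0.3159  0.1382] psi 0.111 tilt [-0.001  0.001 -1.   ] t 25.55 f [ 0.7 -0.3  0.6] j7 0.86
REL [-0.0049 -0.0028  0.1027] turn 0.003
```

To row units: 0.1 m is 0.1667, 0.095 m is 0.1583, 0.002 rad is 0.0003.

jog_arm(increments={"x":[-0.0083, -0.0083, -0.0083, -0.0083, -0.0083, -0.0083], "y":[-0.0042, -0.0042, -0.0042, -0.0042, -0.0042, -0.0042], "z":[0.0333, 0.0833, 0.1333, 0.1583, 0.1667, 0.1667], "twist":[0.0003, 0.0003, 0.0003, 0.0003, 0.0003, 0.0003], "jaw":[0.05, 0.05, 0.05, 0.05, 0.05, 0.05]}, force=12, lines="1,2")

```text
time: 26.15
ee_pos: [0.4878, -0.3221, 0.0391]
```

```bash
python3 g.py 0.4865 -0.321 0.0355 0.108
```

```text
now [ 0.4878 -0.3221  0.0391] psi 0.109 tilt [ 0.001 -0.    -1.   ] t 26.15 f [ 0.3 -0.5 -0.2] j7 0.94
REL [ 0.0013 -0.0012  0.0036] turn 0.001
```

To row units: 0.0035 m is 0.0058, -0.001 m is -0.0017.

jog_arm(increments={"x":[0.0017, 0.0017, 0.0017, 0.0017, 0.0017, 0.0017, 0.0017, 0.0017], "y":[-0.0017, -0.0017, -0.0017, -0.0017, -0.0017, -0.0017, -0.0017, -0.0017], "z":[0.0058, 0.0058, 0.0058, 0.0058, 0.0058, 0.0058, 0.0058, 0.0058], "twist":[0, 0, 0, 0, 0, 0, 0, 0], "jaw":[0.05, 0.05, 0.036, 0.03, 0.02, 0.02, 0.02, 0.02]}, force=12)

```text
time: 26.95
ee_pos: [0.4864, -0.3212, 0.0349]
eef_rot: [0.668, 0.745, 0.0, 0.0]
ft_force: [0.5, -0.1, 1.7]
width: 0.0289
grip_force: 12.0
```

jog_arm(increments={"x":[0, 0, 0, 0, 0, 0], "y":[0, 0, 0, 0, 0, 0], "z":[-0.05, -0.1333, -0.2, -0.25, -0.2583, -0.2583], "twist":[0, 0, 0, 0, 0, 0], "jaw":[0.02, 0.02, 0.02, 0.02, 0.02, 0.02]}, force=12)

```text
time: 27.55
ee_pos: [0.4866, -0.3212, 0.1902]
eef_rot: [0.667, 0.745, 0.0, 0.001]
ft_force: [-1.3, -0.1, -1.8]
width: 0.0287
grip_force: 12.0
```

```bash
python3 g.py 0.5317 -0.0643 0.19 0.108
```

```text
now [ 0.4866 -0.3212  0.1902] psi 0.109 tilt [ 0.001 -0.    -1.   ] t 27.55 f [-1.3 -0.1 -1.8] j7 0.83
REL [2.504e-01 7.280e-02 2.000e-04] turn 0.001
```

To row units: 0.25 m is 0.4167, 0.225 m is 0.375.

jog_arm(increments={"x":[0.05, 0.1167, 0.1833, 0.25, 0.3167, 0.375, 0.4167, 0.4167, 0.4167, 0.4167, 0.4167, 0.4167], "y":[0.015, 0.0333, 0.0533, 0.0733, 0.0933, 0.11, 0.1217, 0.1217, 0.1217, 0.1217, 0.1217, 0.1217], "z":[0, 0, 0, 0, 0, 0, 0, 0.05, 0.1167, 0.1667, 0.2, 0.2167], "twist":[0, 0, 0, 0, 0, 0, 0, 0, 0, 0, 0, 0], "jaw":[0.02, 0.02, 0.02, 0.02, 0.02, 0.02, 0.02, 0.02, 0.02, 0.02, 0.02, 0.02]}, force=12, lines="1,2")

```text
time: 28.75
ee_pos: [0.5293, -0.0646, 0.0564]
```

jog_arm(increments={"x":[0, 0, 0], "y":[0, 0, 0], "z":[0.005, 0.005, 0.005], "twist":[0, 0, 0], "jaw":[0.02, 0.02, 0.02]}, lines="1,2")

```text
time: 29.05
ee_pos: [0.5322, -0.0647, 0.0576]
```

```bash
python3 g.py 0.5313 -0.0643 0.0377 0.108
```

```text
now [ 0.5322 -0.0647  0.0576] psi 0.109 tilt [ 0.001  0.    -1.   ] t 29.05 f [ 1.  -0.5 -0.4] j7 0.38
REL [ 0.0005 -0.0009  0.0199] turn 0.001
```

To row units: 0.02 m is 0.0333, 0.016 m is 0.0267.

jog_arm(increments={"x":[0, 0, 0, 0, 0], "y":[-0.0008, -0.0008, -0.0008, -0.0008, -0.0008], "z":[0.0167, 0.0267, 0.0333, 0.0333, 0.0333], "twist":[0, 0, 0, 0, 0], "jaw":[0.02, 0.02, 0.02, 0.02, 0.02]}, force=12)

```text
time: 29.55
ee_pos: [0.5311, -0.0647, 0.0366]
eef_rot: [0.668, 0.745, -0.0, -0.0]
ft_force: [-0.9, 0.6, -0.9]
width: 0.0288
grip_force: 12.0
```

```bash
python3 g.py 0.5313 -0.0643 0.0377 0.108
```

```text
now [ 0.5311 -0.0647  0.0366] psi 0.109 tilt [-0.  0. -1.] t 29.55 f [-0.9  0.6 -0.9] j7 0.4
REL [ 0.0004  0.0003 -0.0011] turn 0.001
```

To row units: -0.155 m is -0.2583, -0.15 m is -0.25.

jog_arm(increments={"x":[0, 0, 0, 0, 0, 0, 0, 0, 0, 0, 0], "y":[0, 0, 0, 0, 0, 0, 0, 0, 0, 0, 0], "z":[0, 0, 0, 0, 0, -0.05, -0.1167, -0.1833, -0.25, -0.2583, -0.2583], "twist":[0, 0, 0, 0, 0, 0, 0, 0, 0, 0, 0], "jaw":[0.03, 0.036, 0.044, 0.05, 0.05, 0.05, 0.05, 0.055, 0.06, 0.068, 0.068]}, force=12, lines="1,2")

```text
time: 30.65
ee_pos: [0.5317, -0.0646, 0.1927]
```

```bash
python3 g.py 0.3914 -0.3118 0.19 0.108
```

```text
now [ 0.5317 -0.0646  0.1927] psi 0.109 tilt [ 0.002  0.001 -1.   ] t 30.65 f [-0.2 -0.1 -1.1] j7 0.27
REL [-0.2304 -0.1665  0.0021] turn 0.001
```

To row units: -0.23 m is -0.3833, -0.21 m is -0.35.

jog_arm(increments={"x":[-0.05, -0.1083, -0.175, -0.2417, -0.3, -0.35, -0.3833, -0.3833, -0.3833, -0.3833, -0.3833, -0.3833], "y":[-0.0367, -0.0783, -0.1267, -0.175, -0.2167, -0.2533, -0.2775, -0.2775, -0.2775, -0.2775, -0.2775, -0.2775], "z":[0, 0, 0, 0, 0, 0, 0, 0.05, 0.1167, 0.15, 0.15, 0.15], "twist":[0, 0, 0, 0, 0, 0, 0, 0, 0, 0, 0, 0], "jaw":[0.068, 0.068, 0.068, 0.068, 0.068, 0.068, 0.068, 0.068, 0.068, 0.068, 0.068, 0.068]}, force=15, lines="1,2")

```text
time: 31.85
ee_pos: [0.39, -0.3116, 0.1015]
```

```bash
python3 g.py 0.3914 -0.3118 0.0315 0.108
```

```text
now [ 0.39   -0.3116  0.1015] psi 0.108 tilt [-0.002 -0.    -1.   ] t 31.85 f [0.6 0.2 0.3] j7 0.9
REL [-0.0004  0.0015  0.07  ] turn 0.0
```

To row units: 0.07 m is 0.1167, 0.065 m is 0.1083.

jog_arm(increments={"x":[0, 0, 0, 0, 0, 0], "y":[0, 0, 0, 0, 0, 0], "z":[0.0417, 0.0833, 0.1083, 0.1167, 0.1167, 0.1167], "twist":[0, 0, 0, 0, 0, 0], "jaw":[0.068, 0.068, 0.068, 0.068, 0.068, 0.068]}, force=15, lines="1,2")

```text
time: 32.45
ee_pos: [0.3912, -0.3119, 0.0328]
```

jog_arm(increments={"x":[0, 0, 0, 0, 0, 0], "y":[0, 0, 0, 0, 0, 0], "z":[0, 0, 0, 0, 0, 0], "twist":[0, 0, 0, 0, 0, 0], "jaw":[0.06, 0.056, 0.05, 0.045, 0.045, 0.045]}, force=15)

```text
time: 33.05
ee_pos: [0.3909, -0.3115, 0.0321]
eef_rot: [0.668, 0.745, 0.0, 0.0]
ft_force: [-0.7, 1.5, 5.0]
width: 0.0522
grip_force: 14.9
```

To row units: -0.155 m is -0.2583, -0.12 m is -0.2.

jog_arm(increments={"x":[0, 0, 0, 0, 0, 0], "y":[0, 0, 0, 0, 0, 0], "z":[-0.05, -0.1333, -0.2, -0.2583, -0.2583, -0.2583], "twist":[0, 0, 0, 0, 0, 0], "jaw":[0.045, 0.045, 0.045, 0.045, 0.045, 0.045]}, force=15)

```text
time: 33.65
ee_pos: [0.3909, -0.3112, 0.1867]
eef_rot: [0.667, 0.745, 0.001, 0.0]
ft_force: [-0.2, -0.2, -2.3]
width: 0.0516
grip_force: 14.9
```

```bash
python3 g.py 0.5203 0.0138 0.19 0.107
```

```text
now [ 0.3909 -0.3112  0.1867] psi 0.11 tilt [ 0.001  0.001 -1.   ] t 33.65 f [-0.2 -0.2 -2.3] j7 0.79
REL [ 0.3088  0.1642 -0.0029] turn 0.003
```

To row units: 0.309 m is 0.515, 0.295 m is 0.4917, 0.003 rad is 0.0005.

jog_arm(increments={"x":[0.05, 0.1167, 0.1833, 0.25, 0.3167, 0.3833, 0.4417, 0.4917, 0.515, 0.515, 0.515, 0.515], "y":[0.0267, 0.0617, 0.0967, 0.1333, 0.1683, 0.2033, 0.235, 0.2617, 0.2733, 0.2733, 0.2733, 0.2733], "z":[0, 0, 0, 0, 0, 0, 0, 0, 0, 0.05, 0.1167, 0.1833], "twist":[0.0005, 0.0005, 0.0005, 0.0005, 0.0005, 0.0005, 0.0005, 0.0005, 0.0005, 0.0005, 0.0005, 0.0005], "jaw":[0.045, 0.045, 0.045, 0.045, 0.045, 0.045, 0.045, 0.045, 0.045, 0.045, 0.045, 0.045]}, force=15, lines="1,2")

```text
time: 34.85
ee_pos: [0.5191, 0.0127, 0.0743]
```

jog_arm(increments={"x":[0, 0, 0, 0], "y":[0, 0, 0, 0], "z":[0.025, 0.0333, 0.0333, 0.0333], "twist":[0, 0, 0, 0], "jaw":[0.045, 0.045, 0.045, 0.045]}, force=15, lines="1,2")

```text
time: 35.25
ee_pos: [0.5211, 0.0134, 0.0582]
```

```bash
python3 g.py 0.5205 0.014 0.0345 0.107
```

```text
now [0.5211 0.0134 0.0582] psi 0.106 tilt [ 0.002  0.001 -1.   ] t 35.25 f [ 0.2 -0.2 -0.5] j7 0.2
REL [ 0.0006 -0.0006  0.0237] turn -0.001
```

To row units: 0.0225 m is 0.0375, 0.018 m is 0.03.

jog_arm(increments={"x":[0.0008, 0.0008, 0.0008, 0.0008, 0.0008], "y":[0, 0, 0, 0, 0], "z":[0.0167, 0.03, 0.0375, 0.0375, 0.0375], "twist":[0, 0, 0, 0, 0], "jaw":[0.045, 0.045, 0.045, 0.045, 0.045]}, force=15)

```text
time: 35.75
ee_pos: [0.5199, 0.014, 0.0341]
eef_rot: [0.669, 0.744, -0.0, -0.0]
ft_force: [0.1, -0.3, -1.3]
width: 0.052
grip_force: 14.9
```

```bash
python3 g.py 0.5205 0.014 0.0345 0.107
```

```text
now [0.5199 0.014  0.0341] psi 0.106 tilt [-0. -0. -1.] t 35.75 f [ 0.1 -0.3 -1.3] j7 0.23
REL [-0.      0.0006 -0.0004] turn -0.001
```

Good. I release, rise, and look from the same place as at first.

To row units: -0.217 m is -0.3617, -0.17 m is -0.2833.

jog_arm(increments={"x":[0, 0, 0, 0, 0, 0, 0, 0, 0, 0, 0], "y":[0, 0, 0, 0, 0, 0, 0, 0, 0, 0, 0], "z":[0, 0, 0, 0, -0.05, -0.1167, -0.2, -0.2833, -0.3617, -0.3617, -0.3617], "twist":[0, 0, 0, 0, 0, 0, 0, 0, 0, 0, 0], "jaw":[0.056, 0.062, 0.07, 0.07, 0.07, 0.07, 0.07, 0.06, 0.06, 0.06, 0.06]}, force=15, lines="1,2")

```text
time: 36.85
ee_pos: [0.5204, 0.0142, 0.2522]
```

```bash
python3 w.py pics/w6.png bench_board ring_box glue_bottle beads_dish tape_roll; python3 - <<'E'
from h import *
c,ms=np.load("vw.npy",allow_pickle=True)
dil=lambda m,k=5: cv2.dilate(m.astype(np.uint8),np.ones((k,k)))>0
low=np.zeros((420,560),bool); low[238:]=1
mb=ms["bench_board"][0]["pixels"]; mx=ms["ring_box"][0]["pixels"]
occ=dil(mx)
for d in ms["glue_bottle"]: occ|=dil(d["pixels"])
sb,f=fit([(c,mb.astype(np.float32),low|occ)],"bench_board",[.562,-.018,.1],0); print("board",np.round(sb,4),round(f,3))
sx,f=fit([(c,mx.astype(np.float32),low&False)],"ring_box",[.52,.015,.1],.012); print("box",np.round(sx,4),round(f,3))
for d in ms["glue_bottle"]: print("bottle",fit([(c,d["pixels"].astype(np.float32),low&False)],"glue_bottle",[.53,-.06,0],.012,False))
s=r.camera("scene")["img"][110:370,120:460,::-1]; cv2.imwrite("pics/a9.png",cv2.resize(s,None,fx=2.3,fy=2.3,interpolation=cv2.INTER_CUBIC))
for l in("beads_dish","tape_roll","ring_box","glue_bottle"): print(l,[(np.round(np.array(x["position"])*[560,420]).tolist(),round(x["p"],2)) for x in r.recognise("scene",l)])
cv2.imwrite("pics/w6o.png",cv2.resize(c["img"][110:310,200:410,::-1],None,fx=2.9,fy=2.9,interpolation=cv2.INTER_CUBIC))
E
```

```text
bench_board [([313.0, 189.0], 0.82, 14433)]
ring_box [([275.0, 185.0], 0.72, 2190)]
glue_bottle [([193.0, 218.0], 0.86, 1239)]
beads_dish []
tape_roll [([365.0, 20.0], 0.81, 1909)]
board [ 0.5612 -0.0217  0.1084] 0.027
box [0.5197 0.013  0.1434] 0.05
bottle (array([0.51523078, 0.07002324]), np.float64(1.4478914737701416))
beads_dish [([367.0, 248.0], 0.64)]
tape_roll [([262.0, 182.0], 0.77)]
ring_box [([278.0, 209.0], 0.84)]
glue_bottle [([200.0, 187.0], 0.66), ([258.0, 229.0], 0.65), ([298.0, 214.0], 0.61)]
```

View pics/w6o.png

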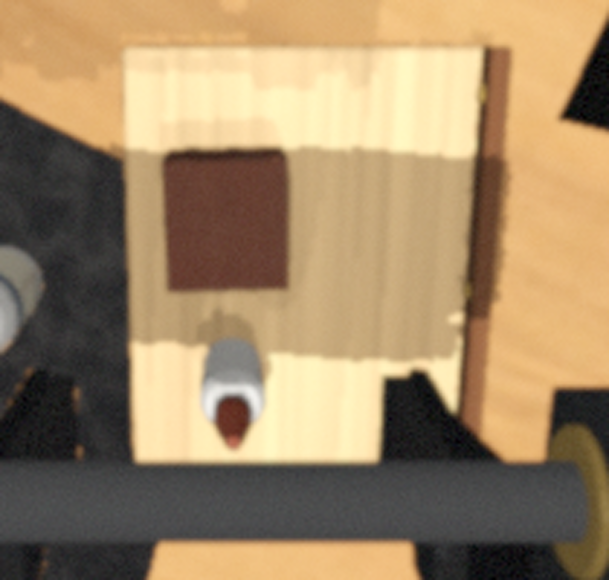

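View pics/a9.png

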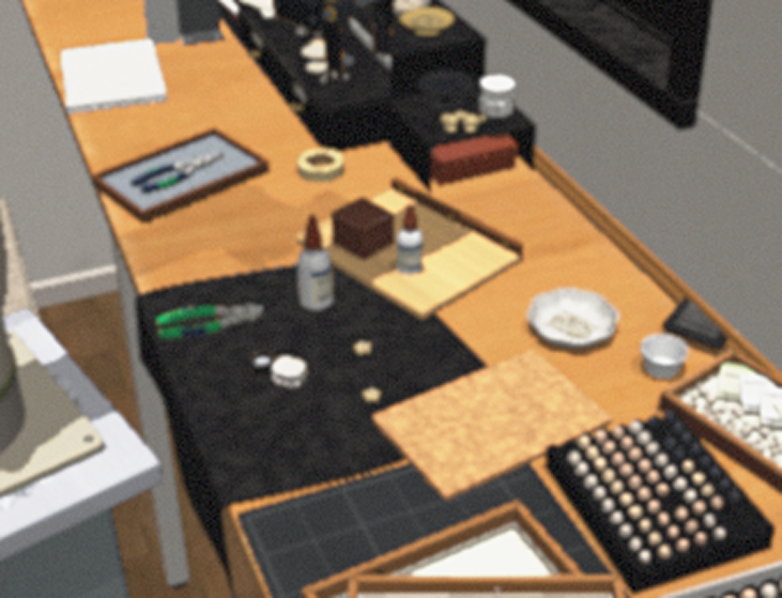

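The final views show the box at crop (226,220), square to the board. The bottle is upright at (233,395) on its old spot, the pliers are flat in the tray, and the dish and tape have not moved. The box fit gives (0.520, 0.013) both before and after. I'm handing in.

```bash
python3 -c "
from bench import r
print(r.close_job())"
```

```text
the job is handed in; nothing more can be done
None
```

The job is handed in at about 37 s: the pliers lie flat and lengthwise in the tray, about 3 mm off its middle by the camera fit, and the bottle and box stand upright back on their spots to within about 1 mm by the arm's readings; the box looks square to the board, and the dish and tape roll look unmoved.

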